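Click a vial carousel round to its reader

TASK

With a fingertip, flick the orange tabs on the rim of the vial carousel to click it round anticlockwise (seen from above) until the blue-capped vial faces the reader; take the finger off and leave it there untouched for a good second to be scanned. Then give it exactly one more click, so that the red-capped vial rests facing the reader, never going past it. Do not touch the vials, and leave the bottle, the jar and the tube rack where they stand.

Things in the scene. Friction and masses are not known exactly. Their poses are not given: they have to be found in the camera images.
- carousel: The vial carousel, fixed to the bench. Origin: on the wheel's vertical axis, at bench level; z up; its +x points from the axis to the reader. White case 225 mm along x (x = -78 to +147 mm) by 170 mm along y, top 46 mm above the bench. The wheel turns above it. Grey reader block on the case: x = 82 to 132 mm, 66 mm wide in y, top 126 mm above the bench, green stripe on top.
- wheel_center (a point): Point on the wheel's axis, 73 mm above the bench, mid height of disc and tabs. The wheel: horizontal black disc of radius 42 mm, with six orange radial tabs on its rim 60 degrees apart, 6 mm thick, reaching 70 mm from the axis. Disc and tabs span 62 to 84 mm above the bench; 62 mm from the axis the clear gap between tabs is about 56 mm wide.
- wheel (a joint): Turn of the wheel, rad, growing anticlockwise from above. At 0 the red vial faces the reader, at -1.047 the blue. It rests at every 1.047 (60 degrees): a tab pushed over halfway (0.52) from a click jumps on to the next by itself, pushed less it springs back; takes up to 4 N at the tab. Stops at -5.3 and +1.7. Starts resting 2, 3 or 4 clicks before red (-2.09, -3.14 or -4.19).
- red_cap (a point): Centre of the top of the red cap, 114 mm above the bench, 30 mm from the wheel's axis.
- blue_cap (a point): Centre of the top of the blue cap, 114 mm above the bench, 30 mm from the wheel's axis, 60 degrees anticlockwise of the red one.
- window (a point): Middle of the reader's black window, 83 mm from the wheel's axis, 108 mm above the bench. A vial faces the reader when it lies on the line from the axis to this point.
- vials: Six closed vials fixed upright on the wheel, turning with it; 15 mm wide, centres 30 mm from the axis, tops 114 mm above the bench, each at the angle midway between two tabs. Anticlockwise from above: red cap, blue, white, yellow, white, white. Not to be touched. Origin on the wheel axis at bench level, its x axis towards the red vial.
- bottle: Bystander: amber bottle, 56 mm wide, 130 mm tall, loose; origin at the centre of its underside.
- jar: Bystander: clear jar with red lid, 60 mm wide, 75 mm tall, loose; origin at the centre of its underside.
- rack: Bystander: clear tube rack with capped tubes, 85 mm (x) by 125 mm (y), 92 mm tall, loose; origin at the centre of its underside.

How it is judged:
By the outcome, as a careful person would: the job done as asked, in the order asked, and still so for the second after the job is handed in, with the robot touching nothing.
It also fails if it takes over 64 s, if anything falls off the work surface, if the arm or the gripper's body presses on something with over 40 N, if the wrist force passes 120 N, or if a joint passes its speed limit or range.

ROBOT

A 7-joint arm with a two-finger parallel gripper is mounted at the origin on the work surface. World frame = base frame: x ahead of the robot, y to its left, z up, the work surface at z = 0. Lengths are in m, angles in rad, forces in N, time in s.
With the tool pointing down it reaches from about 0.4 to 0.85 m from the base axis. Payload 10.4 kg.
Tool frame: the origin (TCP) lies between the finger pads; the fingertips stand 11 mm ahead of it and the grasp point (between the pads) lies 8 mm behind it (tip_reach is the distance from the TCP to the fingertips, in m); z points along the fingers, y is the line along which they close (so a half turn about z gives the same grasp; the last joint's range is limited). The gripper opens to 85 mm and grips with 20 to 120 N. Pads are 22 mm wide; open, the fingers measure 114 mm over their backs; the gripper's body (76 mm by 85 mm) begins 54 mm behind the grasp point. The pads swing forward as they close: fully open they stand 13 mm farther back than shut.
Start: joints at [-1.151, 0.332, -0.065, 1.46, 0.022, 1.35, -0.088], TCP at [0.268, 0.565, 0.242] pointing down, gripper open.
Joint ranges: [-2.6, 2.6], [-0.5, 2.12], [-1.47, 1.34], [0.16, 2.42], [-1.27, 4.41], [0.06, 2.06], [-2.6, 2.6]. Speed limits (rad/s): [2.22, 2.22, 2.79, 2.79, 3.14, 3.14, 3.14].

INTERFACE

Orientations are given as a unit quaternion [x, y, z, w].
In Python, from workcell import * gives the robot as it stands.
- The arm moves only by the shell command python3 -m inch 'ROWS' [OPENING] [FORCE]. ROWS is JSON, a list of rows, each an object with "slide": the shift along the world's x, y, z in m, a list of three; "yaw": the turn about the world's z in rad. A call has 1 to 20 rows; each row is the pose to reach, as a shift and turn from the pose commanded when the call began; what a row does not reach only later rows make up. A row lasts 1/12 s, in which the tool goes at most 41.7 mm and 7.16 degrees, less where a joint would pass 70% of its speed; a pose out of reach is approached as far as the arm can. A call with a gripper value outside its range is refused whole. OPENING is the closure in counts, from 0 (fully open) to 255 (shut), set as the call begins (- or left out, the last holds). The fingers move at their own pace and stop on an object; FORCE is the grip in N (left out, the last holds). Time passes only in rows, so rows that repeat a pose let the fingers close. It gives the time, the measured TCP pose, the force, the opening and the grip force at its end, in the units of the state.
- get_obs(): the state, without advancing time (a new reading comes with each control period).
- camera(name): name is "scene" or "top"; returns a dict with "frame" (480x640x3 uint8, red, green, blue), "fx", "fy", "cx", "cy" (pixels), "extrinsics" (4x4, takes a point from world to camera coordinates). Camera axes: x right, y down, z forward; pixel columns grow to the right and rows downward; lengths in m; the calibration is good to about 2 mm. A picture is of the moment at which its call begins. There is no depth.
- hand_in(): hands the job in; it is judged then, once.
The state is a dict: "clock": time; "joint_pos": joint angles; "joint_velocities": joint speeds; "tau": joint torques, N m; "position": TCP position; "ee_rot": TCP orientation; "ft_force": force on the tool from outside, world axes, zero at the start; "torque": the same for the moment, N m; "grip_width": opening from 0.0 (shut) to 1.0 (fully open); "grasp_force": force on a finger pad.
Only numpy, scipy, OpenCV 4.12 (cv2) and the standard library are available. Lean on these libraries where they do the work, as an engineer would, in place of code of your own. Each camera call takes 0.05 s, during which the arm holds its last target. There are 200 camera calls.

## Working session

There is one attempt and no reset: what is moved stays moved. The work goes in short steps, Python scripts to look and compute and a shell command to move; the robot and the scene stay as the last step left them, time stands still between calls to the robot, and variables do not carry over. Pictures are saved under pics/ and viewed, at most 10 in all, crops included, and the job is handed in when it is done.

```bash
mkdir -p pics; ls; python3 - <<'E'
from workcell import *
import cv2
for n in("scene","top"):
    c=camera(n); cv2.imwrite(f"pics/{n}0.png",c["frame"][:,:,::-1]); print(n,c["fx"],c["cx"],c["cy"],c["extrinsics"])
o=get_obs(); print(o)
E
```

```text
pics
scene 577.7502768634259 317.4855102358556 234.31736224993247 [[-0.86202185  0.50686713 -0.00200935  0.50539773]
 [ 0.30065091  0.50811321 -0.80711213 -0.15103601]
 [-0.40807763 -0.69635241 -0.59039476  1.51102095]
 [ 0.          0.          0.          1.        ]]
top 501.0136542246741 308.98870695065506 238.21755129082194 [[ 0.00320544 -0.99975067 -0.02209781  0.13849558]
 [-0.99576106 -0.0011598  -0.09197041  0.6517957 ]
 [ 0.09192185  0.02229894 -0.99551651  1.01432034]
 [ 0.          0.          0.          1.        ]]
{'clock': 0.1, 'joint_pos': array([-1.15057225,  0.33279058, -0.06467694,  1.46084118,  0.02161254,
        1.34988461, -0.08848068]), 'joint_velocities': array([-3.77009428e-04, -1.79192068e-03, -2.51653148e-04, -3.52244217e-03,
        6.56078468e-04, -5.13781312e-05,  1.03509979e-04]), 'tau': array([ 1.38136678e-03, -6.26746345e+01,  4.90168040e-02, -3.92432928e+01,
        1.63035560e-02,  6.92811271e-03,  6.59967100e-05]), 'position': array([0.26769311, 0.56442819, 0.24161443]), 'ee_rot': array([ 2.19598024e-01,  9.75590247e-01, -6.06145040e-04, -9.83071147e-05]), 'ft_force': array([-0.33978629, -0.23847815,  0.04735497]), 'torque': array([ 0.00308321, -0.05210696, -0.00851642]), 'grasp_force': 0.0, 'grip_width': 0.9998350357641503}
```

View pics/scene0.png

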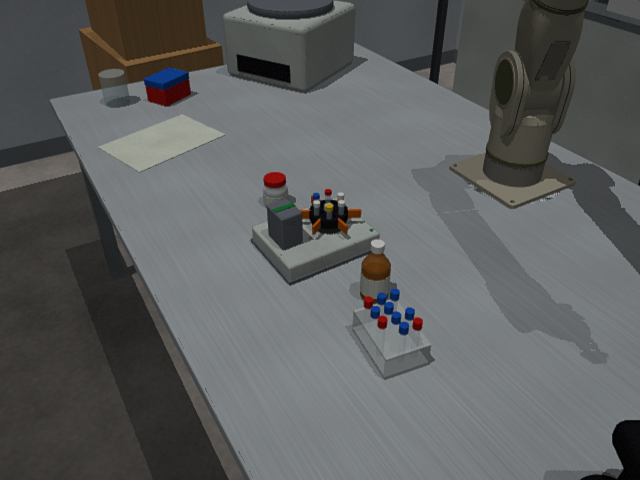

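View pics/top0.png

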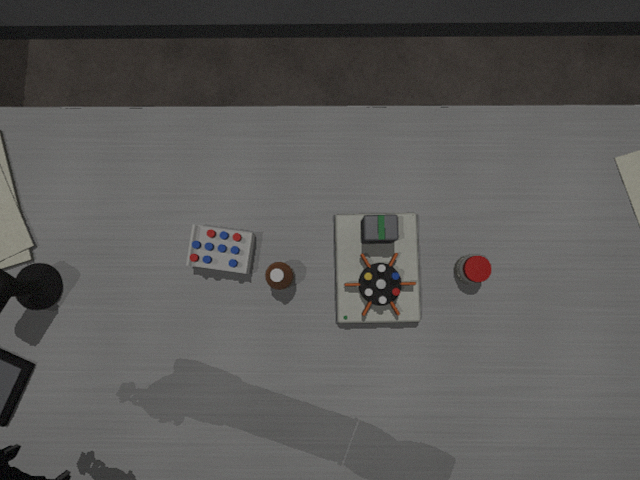

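The top view has the wheel at about (380,285) and the reader above it at (381,228), on the +x side. The blue cap is at (396,276) and the red at (396,292), so blue is about 60° clockwise of the reader. That makes it two clicks before red, with one click needed to reach blue. The scene view agrees, and the bottle, jar and rack stand well clear.

```bash
cat > h.py <<'E'
from workcell import *
import cv2, numpy as np
def ray(c,u,v,z):
    E=np.array(c["extrinsics"]);R=E[:3,:3];t=E[:3,3];o=-R.T@t
    d=R.T@np.array([(u-c["cx"])/c["fx"],(v-c["cy"])/c["fy"],1]);return (o+d*(z-o[2])/d[2])[:2]
def blobs(c,lo,hi,z,box,amin=8):
    h=cv2.cvtColor(c["frame"],cv2.COLOR_RGB2HSV);m=cv2.inRange(h,np.array(lo),np.array(hi))
    k=np.zeros_like(m);x0,y0,x1,y1=box;k[y0:y1,x0:x1]=m[y0:y1,x0:x1]
    n,_,s,ce=cv2.connectedComponentsWithStats(k)
    return [(ce[i].round(1),s[i,4],ray(c,*ce[i],z).round(4)) for i in range(1,n) if s[i,4]>=amin]
E
python3 - <<'E'
from h import *
c=camera("top");b=(335,240,425,325)
for n,lo,hi,z in(("orange",(5,150,90),(18,255,255),.084),("blue",(100,120,60),(130,255,255),.114),("red",(0,170,80),(4,255,255),.114),("red2",(172,150,80),(180,255,255),.114),("yellow",(22,120,100),(35,255,255),.114),("stripe",(50,80,40),(80,255,255),.126)):
    print(n,*blobs(c,lo,hi,z,(335,205,425,325)),sep="\n ")
h=cv2.cvtColor(c["frame"],cv2.COLOR_RGB2HSV);m=cv2.inRange(h,np.array((5,150,90)),np.array((18,255,255)));m[:240]=0;m[325:]=0;m[:,:335]=0;m[:,425:]=0
p=cv2.findNonZero(m);(cc,r)=cv2.minEnclosingCircle(p);print("circle",cc,r,ray(c,*cc,.084), ray(c,cc[0]+r,cc[1],.084))
cv2.imwrite("pics/crop.png",cv2.resize(c["frame"][200:330,320:440,::-1],None,fx=4,fy=4))
E
```

```text
orange
 (array([392.6, 259.4]), np.int32(36), array([ 0.605, -0.026]))
 (array([365.2, 260.1]), np.int32(38), array([0.6036, 0.0278]))
 (array([352.1, 284.2]), np.int32(32), array([0.5561, 0.0539]))
 (array([408. , 283.2]), np.int32(32), array([ 0.5583, -0.0554]))
 (array([394.3, 307.4]), np.int32(35), array([ 0.5113, -0.0281]))
 (array([366.4, 308.2]), np.int32(39), array([0.5097, 0.0262]))
blue
 (array([395.1, 275.6]), np.int32(48), array([ 0.5727, -0.026 ]))
red
 (array([395.5, 291.3]), np.int32(44), array([ 0.543 , -0.0264]))
red2
yellow
 (array([367.7, 276. ]), np.int32(47), array([0.5717, 0.0261]))
stripe
 (array([380.8, 227.1]), np.int32(153), array([0.6641, 0.0016]))
 (array([345., 317.]), np.int32(9), array([0.495, 0.07 ]))
circle (379.5, 284.0) 35.24566650390625 [5.56706300e-01 2.37400833e-04] [ 0.55692528 -0.06853328]
```

View pics/crop.png

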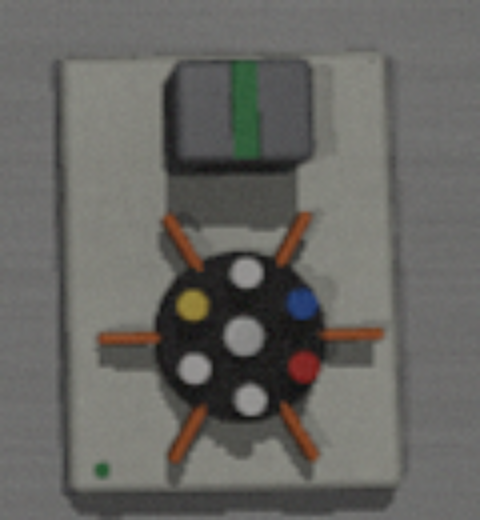

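Wheel centre is C ≈ (0.557, 0.000). The tab tips measure r ≈ 69 mm and the caps r ≈ 30 mm, both as specified, with the carousel yawed about +1°. I'll move the shut fingertip above the gap at 120° on the robot's left side.

```bash
python3 -m inch '[{"slide":[0.256,-0.509,0],"yaw":0},{"slide":[0.256,-0.509,0],"yaw":0},{"slide":[0.256,-0.509,0],"yaw":0},{"slide":[0.256,-0.509,0],"yaw":0},{"slide":[0.256,-0.509,0],"yaw":0},{"slide":[0.256,-0.509,0],"yaw":0},{"slide":[0.256,-0.509,0],"yaw":0},{"slide":[0.256,-0.509,0],"yaw":0},{"slide":[0.256,-0.509,0],"yaw":0},{"slide":[0.256,-0.509,0],"yaw":0},{"slide":[0.256,-0.509,0],"yaw":0},{"slide":[0.256,-0.509,0],"yaw":0},{"slide":[0.256,-0.509,0],"yaw":0},{"slide":[0.256,-0.509,0],"yaw":0},{"slide":[0.256,-0.509,0],"yaw":0},{"slide":[0.256,-0.509,0],"yaw":0},{"slide":[0.256,-0.509,0],"yaw":0},{"slide":[0.256,-0.509,0],"yaw":0}]' 255
```

```text
clock: 1.65
position: [0.5234, 0.0571, 0.2422]
ee_rot: [0.219, 0.976, 0.0, -0.0]
ft_force: [-0.0, 0.0, 0.8]
grip_width: 0.003
grasp_force: 0.0
```

```bash
python3 -m inch '[{"slide":[0,-0.002,-0.04],"yaw":0},{"slide":[0,-0.002,-0.08],"yaw":0},{"slide":[0,-0.002,-0.1],"yaw":0},{"slide":[0,-0.002,-0.115],"yaw":0},{"slide":[0,-0.002,-0.115],"yaw":0},{"slide":[0,-0.002,-0.115],"yaw":0}]'; python3 - <<'E'
from h import *
a=camera("top")["frame"][200:330,310:450,::-1];b=camera("scene")["frame"][150:280,240:380,::-1]
cv2.imwrite("pics/n1.png",cv2.resize(np.vstack([np.hstack([a,b])]),None,fx=2.8,fy=2.8,interpolation=cv2.INTER_CUBIC))
E
```

```text
clock: 2.15
position: [0.5233, 0.0547, 0.1273]
ee_rot: [0.219, 0.976, -0.0, -0.001]
ft_force: [0.4, 0.6, 0.9]
grip_width: 0.004
grasp_force: 0.0
```

View pics/n1.png

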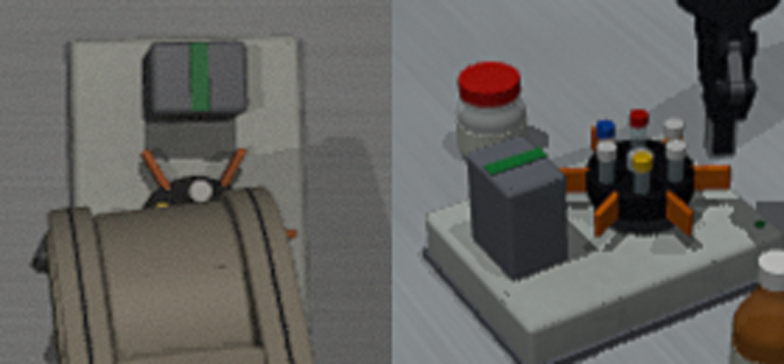

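The top view is mostly hidden by the wrist. In the scene crop, the fingertip at (720,150) hangs above the gap between the 90° tab (678,222) and the 150° tab (730,177), with the vials clear. I'll lower it and then push slowly along the arc.

```bash
python3 -m inch '[{"slide":[0,0,-0.016],"yaw":0},{"slide":[0,0,-0.032],"yaw":0},{"slide":[0,0,-0.048],"yaw":0},{"slide":[0,0,-0.048],"yaw":0},{"slide":[0,0,-0.048],"yaw":0}]'; python3 - <<'E'
from h import *
c=camera("scene");b=c["frame"][150:280,240:380,::-1]
cv2.imwrite("pics/n2.png",cv2.resize(b,None,fx=4,fy=4,interpolation=cv2.INTER_CUBIC))
# targets: finger centre along arc r=.065, relative to now
p=get_obs()["position"];C=np.array([.557,0])
for a in(121,130,140,150,160,165,170,174,181):
    r=.065;t=np.radians(a);print(a,(C+r*np.array([np.cos(t),np.sin(t)])-p[:2]).round(4))
E
```

```text
clock: 2.67
position: [0.5241, 0.054, 0.0802]
ee_rot: [0.219, 0.976, 0.0, 0.0]
ft_force: [0.4, -0.1, -0.4]
grip_width: 0.002
grasp_force: 0.0
121 [-0.0011  0.0017]
130 [-0.0094 -0.0042]
140 [-0.0174 -0.0122]
150 [-0.0239 -0.0215]
160 [-0.0287 -0.0318]
165 [-0.0304 -0.0372]
170 [-0.0316 -0.0427]
174 [-0.0322 -0.0472]
181 [-0.0326 -0.0551]
```

View pics/n2.png

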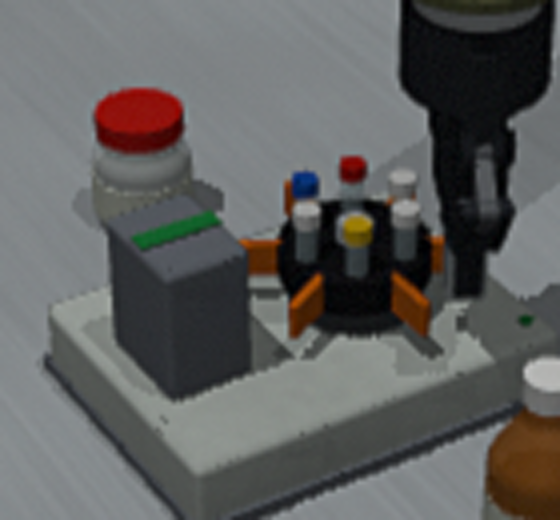

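The finger at (470,265) is in the gap, in front of the tab at (437,250) and clear of the vials. I'll push along the arc.

```bash
python3 -m inch '[{"slide":[-0.005,-0.001,0],"yaw":0},{"slide":[-0.0094,-0.0042,0],"yaw":0},{"slide":[-0.0135,-0.008,0],"yaw":0},{"slide":[-0.0174,-0.0122,0],"yaw":0},{"slide":[-0.021,-0.017,0],"yaw":0},{"slide":[-0.024,-0.0215,0],"yaw":0},{"slide":[-0.0265,-0.0265,0],"yaw":0},{"slide":[-0.0287,-0.0318,0],"yaw":0},{"slide":[-0.0304,-0.0372,0],"yaw":0},{"slide":[-0.0304,-0.0372,0],"yaw":0}]'; python3 - <<'E'
from h import *
c=camera("scene");b=c["frame"][150:280,240:380,::-1]
cv2.imwrite("pics/n3.png",cv2.resize(b,None,fx=4,fy=4,interpolation=cv2.INTER_CUBIC))
E
```

```text
clock: 3.55
position: [0.4927, 0.0149, 0.0792]
ee_rot: [0.22, 0.975, -0.0, -0.0]
ft_force: [0.4, -0.6, -0.1]
grip_width: -0.001
grasp_force: 0.0
```

View pics/n3.png

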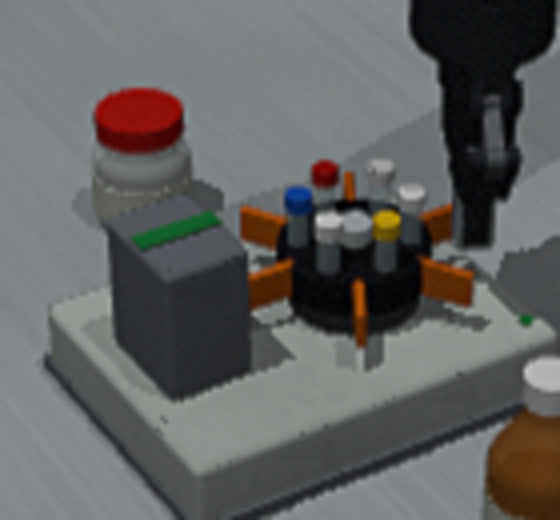

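The wheel has turned about 29°, with blue moved to (298,200), and the finger at (475,230) is still against the tab. I'll push a little further so it snaps over.

```bash
python3 -m inch '[{"slide":[-0.0008,-0.003,0],"yaw":0},{"slide":[-0.0012,-0.0055,0],"yaw":0},{"slide":[-0.0016,-0.008,0],"yaw":0},{"slide":[-0.002,-0.010,0],"yaw":0},{"slide":[-0.003,-0.0125,0],"yaw":0},{"slide":[-0.004,-0.0145,0],"yaw":0},{"slide":[-0.004,-0.0145,0],"yaw":0},{"slide":[-0.004,-0.0145,0],"yaw":0},{"slide":[-0.004,-0.0145,0],"yaw":0},{"slide":[-0.004,-0.0145,0],"yaw":0}]'; python3 - <<'E'
from h import *
c=camera("scene");b=c["frame"][150:280,240:380,::-1]
cv2.imwrite("pics/n4.png",cv2.resize(b,None,fx=4,fy=4,interpolation=cv2.INTER_CUBIC))
print(blobs(c,(100,120,60),(130,255,255),.114,(290,180,360,240)),blobs(c,(0,170,80),(4,255,255),.114,(305,180,360,220)))
E
```

```text
clock: 4.43
position: [0.4894, 0.0022, 0.0793]
ee_rot: [0.219, 0.976, 0.0, 0.0]
ft_force: [0.4, 0.4, 0.3]
grip_width: 0.003
grasp_force: 0.0
[(array([316.2, 203.5]), np.int32(45), array([0.5907, 0.0026]))] [(array([315.2, 195.3]), np.int32(28), array([ 0.5764, -0.0258]))]
```

View pics/n4.png

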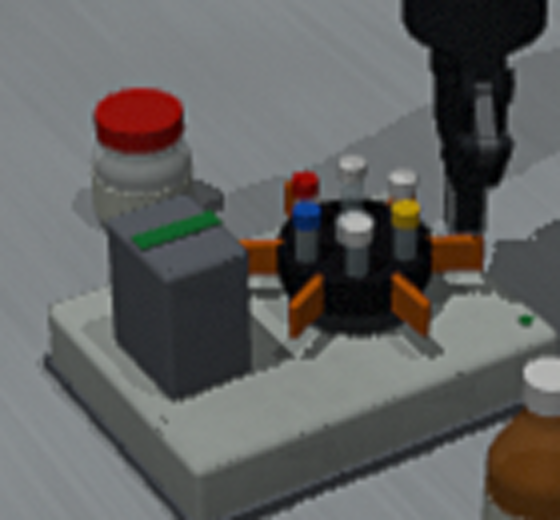

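It clicked over: blue is now on the reader line at about (0.591, 0.003), and the finger sits mid-gap without load. I'll withdraw outward and up, then wait well over a second.

```bash
python3 -m inch '[{"slide":[-0.01,0,0],"yaw":0},{"slide":[-0.022,0,0],"yaw":0},{"slide":[-0.035,0,0.005],"yaw":0},{"slide":[-0.035,0,0.03],"yaw":0},{"slide":[-0.035,0,0.06],"yaw":0},{"slide":[-0.035,0,0.06],"yaw":0},{"slide":[-0.035,0,0.06],"yaw":0},{"slide":[-0.035,0,0.06],"yaw":0},{"slide":[-0.035,0,0.06],"yaw":0},{"slide":[-0.035,0,0.06],"yaw":0},{"slide":[-0.035,0,0.06],"yaw":0},{"slide":[-0.035,0,0.06],"yaw":0},{"slide":[-0.035,0,0.06],"yaw":0},{"slide":[-0.035,0,0.06],"yaw":0},{"slide":[-0.035,0,0.06],"yaw":0},{"slide":[-0.035,0,0.06],"yaw":0},{"slide":[-0.035,0,0.06],"yaw":0},{"slide":[-0.035,0,0.06],"yaw":0},{"slide":[-0.035,0,0.06],"yaw":0},{"slide":[-0.035,0,0.06],"yaw":0}]'
python3 -m inch '[{"slide":[0,0,0],"yaw":0},{"slide":[0,0,0],"yaw":0},{"slide":[0,0,0],"yaw":0},{"slide":[0,0,0],"yaw":0},{"slide":[0,0,0],"yaw":0},{"slide":[0,0,0],"yaw":0},{"slide":[0,0,0],"yaw":0},{"slide":[0,0,0],"yaw":0}]'
python3 - <<'E'
from h import *
c=camera("scene")
print(blobs(c,(100,120,60),(130,255,255),.114,(290,180,360,240)),blobs(c,(0,170,80),(4,255,255),.114,(305,180,360,220)))
p=get_obs()["position"];print(p, np.array([.5240,.0545,.0795])-p)
E
```

```text
clock: 6.15
position: [0.4544, 0.0021, 0.1393]
ee_rot: [0.22, 0.976, 0.0, 0.0]
ft_force: [-1.1, -0.4, 0.1]
grip_width: 0.001
grasp_force: 0.0
clock: 6.82
position: [0.4544, 0.0021, 0.1393]
ee_rot: [0.22, 0.976, 0.0, -0.0]
ft_force: [0.2, 0.3, 0.6]
grip_width: 0.0
grasp_force: 0.0
[(array([316.2, 203.6]), np.int32(45), array([0.5909, 0.0032]))] [(array([315.2, 195.4]), np.int32(28), array([ 0.5765, -0.0255]))]
[0.45440157 0.00204084 0.13934378] [ 0.06959843  0.05245916 -0.05984378]
```

Blue rested untouched for about 2.2 s. Now back over the same starting gap for the second click.

```bash
python3 -m inch '[{"slide":[0,0.03,0],"yaw":0},{"slide":[0.02,0.054,0],"yaw":0},{"slide":[0.045,0.054,0],"yaw":0},{"slide":[0.0695,0.0525,0],"yaw":0},{"slide":[0.0695,0.0525,0],"yaw":0},{"slide":[0.0695,0.0525,-0.02],"yaw":0},{"slide":[0.0695,0.0525,-0.04],"yaw":0},{"slide":[0.0695,0.0525,-0.06],"yaw":0},{"slide":[0.0695,0.0525,-0.06],"yaw":0},{"slide":[0.0695,0.0525,-0.06],"yaw":0}]'
python3 -m inch '[{"slide":[-0.005,-0.001,0],"yaw":0},{"slide":[-0.0094,-0.0042,0],"yaw":0},{"slide":[-0.0135,-0.008,0],"yaw":0},{"slide":[-0.0174,-0.0122,0],"yaw":0},{"slide":[-0.021,-0.017,0],"yaw":0},{"slide":[-0.024,-0.0215,0],"yaw":0},{"slide":[-0.0265,-0.0265,0],"yaw":0},{"slide":[-0.0287,-0.0318,0],"yaw":0},{"slide":[-0.0304,-0.0372,0],"yaw":0},{"slide":[-0.0304,-0.0372,0],"yaw":0}]'
python3 -m inch '[{"slide":[-0.0008,-0.003,0],"yaw":0},{"slide":[-0.0012,-0.0055,0],"yaw":0},{"slide":[-0.0016,-0.008,0],"yaw":0},{"slide":[-0.002,-0.010,0],"yaw":0},{"slide":[-0.003,-0.0125,0],"yaw":0},{"slide":[-0.004,-0.0145,0],"yaw":0},{"slide":[-0.004,-0.0145,0],"yaw":0},{"slide":[-0.004,-0.0145,0],"yaw":0},{"slide":[-0.004,-0.0145,0],"yaw":0},{"slide":[-0.004,-0.0145,0],"yaw":0}]'; python3 - <<'E'
from h import *
c=camera("scene");b=c["frame"][150:280,240:380,::-1]
cv2.imwrite("pics/n5.png",cv2.resize(b,None,fx=4,fy=4,interpolation=cv2.INTER_CUBIC))
print(blobs(c,(100,120,60),(130,255,255),.114,(290,180,360,240)),blobs(c,(0,170,80),(4,255,255),.114,(305,180,360,220)))
E
```

```text
clock: 7.7
position: [0.5231, 0.0543, 0.0789]
ee_rot: [0.22, 0.976, -0.001, -0.001]
ft_force: [0.2, 0.3, -0.0]
grip_width: 0.004
grasp_force: 0.0
clock: 8.53
position: [0.4929, 0.0159, 0.0793]
ee_rot: [0.22, 0.975, -0.0, -0.0]
ft_force: [1.1, 0.7, 0.3]
grip_width: 0.001
grasp_force: 0.4
clock: 9.37
position: [0.4895, 0.003, 0.0794]
ee_rot: [0.219, 0.976, 0.0, 0.0]
ft_force: [-0.1, 1.0, -0.4]
grip_width: -0.001
grasp_force: 0.0
[(array([329. , 207.4]), np.int32(46), array([0.5755, 0.0288]))] [(array([315.9, 203. ]), np.int32(32), array([0.5904, 0.0009]))]
```

View pics/n5.png

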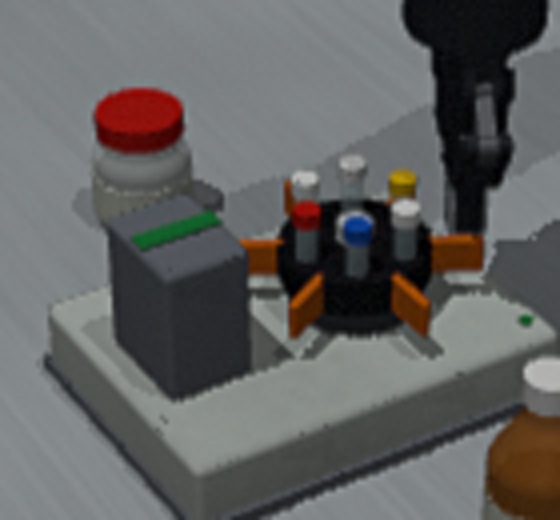

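Red, at (307,213), now faces the reader and all the tabs sit at rest. I'll withdraw the same way and check.

```bash
python3 -m inch '[{"slide":[-0.01,0,0],"yaw":0},{"slide":[-0.022,0,0],"yaw":0},{"slide":[-0.035,0,0.005],"yaw":0},{"slide":[-0.035,0,0.03],"yaw":0},{"slide":[-0.035,0,0.06],"yaw":0},{"slide":[-0.035,0,0.1],"yaw":0},{"slide":[-0.035,0,0.12],"yaw":0},{"slide":[-0.035,0,0.12],"yaw":0},{"slide":[-0.035,0,0.12],"yaw":0},{"slide":[-0.035,0,0.12],"yaw":0},{"slide":[-0.035,0,0.12],"yaw":0},{"slide":[-0.035,0,0.12],"yaw":0},{"slide":[-0.035,0,0.12],"yaw":0},{"slide":[-0.035,0,0.12],"yaw":0},{"slide":[-0.035,0,0.12],"yaw":0},{"slide":[-0.035,0,0.12],"yaw":0},{"slide":[-0.035,0,0.12],"yaw":0},{"slide":[-0.035,0,0.12],"yaw":0}]'
python3 - <<'E'
from h import *
c=camera("scene")
r=blobs(c,(0,170,80),(4,255,255),.114,(305,180,360,220));print(r)
if len(r)==1 and np.hypot(*(r[0][2]-[.590,.001]))<.004: print(hand_in())
E
```

```text
clock: 10.92
position: [0.4545, 0.0028, 0.1993]
ee_rot: [0.22, 0.976, 0.0, -0.0]
ft_force: [0.1, 0.9, 1.0]
grip_width: 0.0
grasp_force: 0.0
[(array([315.9, 202.8]), np.int32(32), array([5.9e-01, 1.0e-04]))]
the job is handed in; nothing more can be done
None
```

The job is handed in: the blue vial faced the reader untouched for about 2 s, then one more click brought the red vial to rest there with the arm clear, and the fingertip never came near the vials, bottle, jar or rack.

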